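# Clear the lid, hook it under the box's lip and snap it shut

## Task

The storage box's brown lid has been left ajar with a red-capped spice jar standing on it. First stand the jar upright, wholly on the single cork mat that lies by itself near the left front of the worktop; then push the lid back until its far edge is fully home under the box's lip, and press its near edge down until the orange spring catch snaps over it and the lid lies flat. Leave the blue tin, the glass and the dropper bottle on the right where they are.

Things in the scene. Friction and masses are not known exactly. Their poses are not given: they have to be found in the camera images.
- box: White open box, 153 (x) x 125 (y) mm, fixed to the worktop. Origin: centre of its underside; x points from its near side (catch) to its far side (lip), z up. Near and side walls end 48 mm up; ledges along both side walls, tops 40 mm up, carry the lid. Opening: x -71 to +71.5 mm (inner faces of the near and far walls), 115 mm wide.
- lip_edge (a point): Lower near edge of the lip, at its middle: the lip juts 13.5 mm from the far wall over the opening along its whole width; underside 51.5 mm, top 56.5 mm above the worktop.
- lid: Dark brown loose board, 140 (x) x 110 (y) x 8 mm, 0.2 kg. Origin: centre of its underside; x points to its far edge, z up. At the start its far edge rests on the ledges, 5 to 20 mm short of the lip, and its near end lies on the catch's top and juts over it, so it slopes 0.19 rad. Pressing the jutting end then lifts the far edge; first push it along the box's x till it meets the far wall (20 to 35 mm).
- lid_far (a point): Middle of the lid's far lower edge. Lid home: about +70 mm in the box's x, 40 mm in its z.
- lid_near (a point): Middle of the lid's near lower edge. Lid shut: about -70 mm in the box's x, 40 mm in its z.
- bar_top (a point): Centre of the top of the lid's finger bar, a lighter wooden bar 10 (x) x 70 (y) mm, standing 18 mm above the lid's top, across it, centred 20 mm from the near edge. Shut fingers can push its near face and press its top. Lid shut: 66 mm above the worktop.
- catch (a joint): Orange spring catch, 36 mm wide, midway along the box's near wall; top 62 mm and tooth 50 mm above the worktop, the tooth reaching 6 mm over the opening. Value: m pushed outwards, 0 at rest to 0.009. With the far edge home, the near edge lies on its ramp; pressing the bar down (4 to 10 N, some 15 to 20 mm) drives it out about 4 mm and it springs back to 0 over the lid.
- jar: Glass spice jar with a red screw cap and a paper label, round, 45 mm in diameter, 106 mm tall, about 0.11 kg. Origin: centre of its underside; z up its axis. Stands on the sloping lid at the start, tilted with it.
- mat: Round cork mat, 90 mm in diameter, 9 mm thick, fixed flat on the worktop near its left front, by itself. Origin: centre of its underside.
- tin: Blue tea tin, bystander at the right (64 x 90 x 62 mm); leave it. Origin: centre of its underside.
- tumbler: Clear drinking glass, bystander at the right (75 mm in diameter, 90 mm tall); leave it. Origin: centre of its underside.
- dropper: Small brown dropper bottle, bystander at the right (33 mm in diameter, 102 mm tall); leave it. Origin: centre of its underside.
Things that resemble listed ones, but are neither listed nor needed, are in the scene too. What is shaped like the mat but pink is not meant.

How it is judged (in metres and radians):
On the way, in this order (a step that is already met when the one before it is completed fails the run):
1. the jar stands upright on the cork mat, released (horizontal distance between jar and mat below 0.025 m and z of jar in the frame of mat below 0.015 m and angle between jar's own z axis and vertical below 0.1 rad and contact force between jar and the fingers below 0.1 N and linear speed of jar below 0.03 m/s), for 0.2 s.
2. the lid's far edge is home under the lip (x of lid_far in the frame of box above 0.064 m and z of lid_far in the frame of box between 0.035 and 0.047 m), for 0.1 s.
At the end, for the whole second after the job is handed in: Jar upright (0.1 rad) on the cork mat, axis within 25 mm of its centre; lid's far lower edge under the lip, within 7 mm of the far wall and 35 to 47 mm up; its near lower edge less than 43.5 mm above the worktop; catch within 2 mm of rest; all released and at rest (all of step 1 and all of step 2 and z of lid_near in the frame of box below 0.0435 m and value of joint catch below 0.002 m and linear speed of lid below 0.02 m/s); the robot touches nothing.
It fails at once if the jar is tipped over (angle between jar's own z axis and vertical above 0.8 rad).
It fails at once if the blue tea tin is moved more than 3 cm (distance of tin from where it was at the start of the episode above 0.03 m).
It fails at once if the clear drinking glass is moved more than 3 cm (distance of tumbler from where it was at the start of the episode above 0.03 m).
It fails at once if the small brown dropper bottle is moved more than 3 cm (distance of dropper from where it was at the start of the episode above 0.03 m).
It also fails if it takes over 64 s, if anything falls off the work surface, if the arm or the gripper's body presses on something with over 40 N, if the wrist force passes 120 N, or if a joint passes its speed limit or range.

## Robot

A 6-joint arm with a two-finger parallel gripper is mounted at the origin on a cart in front of the work surface, level with it; the furniture and walls round the work are solid. World frame = base frame: x ahead of the robot, y to its left, z up, the work surface at z = 0. Lengths are in m, angles in degrees, forces in N, time in s.
With the tool pointing down it reaches from about 0.25 to 0.725 m from the base axis. Payload 9.7 kg.
Tool frame: the origin (TCP) lies at the very end of the fingers, on their centre line; the grasp point (between the pads) lies 19 mm behind it; z points along the fingers, y is the direction in which the jaws open and shut (so a half turn about z gives the same grasp; the last joint's range is limited). The gripper opens to 85 mm and grips with 20 to 120 N. Pads are 22 mm wide; open, the fingers measure 114 mm over their backs; the gripper's body (76 mm by 85 mm) begins 54 mm behind the grasp point. The pads swing forward as they close: fully open they stand 13 mm farther back than shut.
Start: joints at [0, 4.979, 10.078, 95.1, 0, 90], TCP at [0.55, -0, 0.231] pointing down, gripper open.
Joint ranges: [-179.16, 179.16], [-48.56, 103.87], [-65.8, 70.77], [-126.05, 130.52], [-82.76, 87.17], [-180, 180]. Speed limits (degrees/s): [127.2, 127.2, 147.25, 180, 180, 180].

## Interface

Orientations are given as [roll, pitch, yaw] about the fixed x, y, z axes, in that order (R = Rz(yaw) Ry(pitch) Rx(roll)).
In Python, from workcell import bot gives the robot as it stands.
- The arm moves only by the shell command python3 -m pendant 'ROWS' [FORCE]. ROWS is JSON, a list that holds one entry, the list of rows, each a list of 7 numbers: the shift along the tool's x, y, z in cm, then the turn, a rotation vector about the tool's x, y, z in rad, then the opening in per cent of the stroke, from 0 (shut) to 100 (fully open). In form: [[[dx, dy, dz, ax, ay, az, gripper], ...]]. A call has 1 to 5 rows; each row shifts and turns the pose as measured when the row begins, along the tool's axes as they then stand; what a row does not reach is not made up. A row lasts 1/12 s, in which the tool goes at most 41.7 mm and 7.16 degrees, less where a joint would pass 70% of its speed; a pose out of reach is approached as far as the arm can. A call with a gripper value outside its range is refused whole. The fingers move at their own pace and stop on an object; FORCE is the grip in N (left out, the last holds). Time passes only in rows, so rows that do not move let the fingers close. It gives the time, the measured TCP pose, the force and the opening at its end, in the units of the state.
- bot.get_obs(): the state, without advancing time (a new reading comes with each control period).
- bot.camera(name): name is "scene" or "side" or "wrist"; returns the picture (400x640x3 uint8, red, green, blue); there is no depth.
- bot.get_calibration(name): a dict with "intrinsics" (3x3 intrinsics, pixels), "pose" (4x4, takes a point from camera to world coordinates); the wrist camera has in their place "T_tool_cam" (4x4, takes a point from camera to tool coordinates, whose origin is the TCP and whose axes are the flange's). Camera axes: x right, y down, z forward; pixel columns grow to the right and rows downward; lengths in m; the calibration is good to about 2 mm. A picture is of the moment at which its call begins: read the wrist's pose just before it. get_calibration takes no time and is no camera call.
- bot.job_done(): hands the job in, once; it reports no verdict.
Trained networks look in the newest picture that a camera, given by its name, has taken for a name from the list of things; names that differ only in an ending like _2 or _b are one class to them, and where a whole thing is asked for, a point or a joint stands for the part that bears it (a point fixed in the world has none). Each returns a list of dicts, best first, with "confidence" (0 to 1); they miss things now and then, are a little off and sometimes report something else, mostly with a low value. They report only what shows in the picture. A call takes as long as a camera call. They do not tell look-alikes from the thing itself.
- bot.masks_of(camera, thing): "pixels" (400x640 bool, what is visible of it) and "extent" ([left, top, right, bottom] in pixels, round what is visible of it).
- bot.mark_of(camera, thing): "uv" ([column, row] in pixels: a listed point, or the origin of a listed thing).
The state is a dict: "time": time; "q": joint angles; "qd": joint speeds; "joint_efforts": joint torques, N m; "ee_pos": TCP position; "tcp_rot": TCP orientation; "wrist_force": force on the tool from outside, world axes, zero at the start; "torque": the same for the moment, N m; "opening": finger opening in m.
Only numpy, scipy, OpenCV 4.12 (cv2) and the standard library are available. Lean on these libraries where they do the work, as an engineer would, in place of code of your own. Each camera call takes 0.05 s, during which the arm holds its last target. There are 200 camera calls.

## Working session

There is one attempt and no reset: what is moved stays moved. The work goes in short steps, Python scripts to look and compute and a shell command to move; the robot and the scene stay as the last step left them, time stands still between calls to the robot, and variables do not carry over. Pictures are saved under pics/ and viewed, about 8 in all and at most 12, crops included, and the job is handed in when it is done.

```bash
mkdir -p pics; cat > h.py <<'E'
import numpy as np, cv2
from workcell import bot
def ray(cam,uv,T=None):
    c=bot.get_calibration(cam); K=np.array(c["intrinsics"]); P=np.array(c["pose"]) if T is None else T
    d=P[:3,:3]@np.linalg.inv(K)@[uv[0],uv[1],1]; return P[:3,3],d/np.linalg.norm(d)
def onplane(cam,uv,z,T=None):
    o,d=ray(cam,uv,T); return o+d*(z-o[2])/d[2]
def tri(rays):
    A=sum(np.eye(3)-np.outer(d,d) for o,d in rays); b=sum((np.eye(3)-np.outer(d,d))@o for o,d in rays)
    p=np.linalg.solve(A,b); return p,[np.linalg.norm(np.cross(p-o,d)) for o,d in rays]
def proj(cam,p):
    c=bot.get_calibration(cam);P=np.linalg.inv(np.array(c["pose"]));q=P[:3,:3]@p+P[:3,3];u=np.array(c["intrinsics"])@q;return u[:2]/u[2]
def save(cam,fn):
    im=bot.camera(cam); cv2.imwrite("pics/"+fn,im[:,:,::-1]); return im
E
python3 - <<'E'
from h import *
np.set_printoptions(precision=4,suppress=True)
a=save("scene","s0.png");b=save("side","d0.png")
things="box lip_edge lid lid_far lid_near bar_top catch jar mat tin tumbler dropper".split()
for t in things:
    R={}
    for c in("scene","side"):
        m=bot.mark_of(c,t); R[c]=m; print(t,c,[(np.round(x["uv"],1).tolist(),round(x["confidence"],2)) for x in m[:3]])
    if R["scene"] and R["side"]: print("   ",*tri([ray(c,R[c][0]["uv"]) for c in R]))
s=bot.get_obs();print(s["time"],s["ee_pos"],s["tcp_rot"],s["opening"])
E
```

```text
box scene [([310.3, 204.9], 0.9)]
box side [([398.4, 261.4], 0.65), ([342.4, 212.5], 0.59)]
    [ 0.6616 -0.3489 -0.1361] [np.float64(0.022641107158554784), np.float64(0.02264110715855497)]
lip_edge scene [([296.0, 190.9], 0.72)]
lip_edge side [([359.5, 200.2], 0.84)]
    [ 0.6051 -0.1917  0.0448] [np.float64(0.0032730230774492687), np.float64(0.003273023077449192)]
lid scene [([312.7, 193.5], 0.67)]
lid side [([336.3, 203.7], 0.6)]
    [ 0.5215 -0.1955  0.0579] [np.float64(0.007474404685463675), np.float64(0.007474404685463946)]
lid_far scene [([302.8, 192.6], 0.57)]
lid_far side [([356.7, 203.6], 0.84)]
    [ 0.5843 -0.2044  0.0405] [np.float64(0.0019491859718366344), np.float64(0.0019491859718364325)]
lid_near scene [([325.4, 200.9], 0.7)]
lid_near side [([319.2, 201.2], 0.75)]
    [ 0.4598 -0.1785  0.0646] [np.float64(0.0025445171078097434), np.float64(0.0025445171078096935)]
bar_top scene [([318.3, 192.7], 0.57)]
bar_top side [([328.1, 196.2], 0.55), ([337.6, 205.5], 0.54)]
    [ 0.4922 -0.1849  0.0843] [np.float64(0.0025504692657295244), np.float64(0.0025504692657296615)]Traceback (most recent call last):
  File "<stdin>", line 8, in <module>
ValueError: it knows: bar_top, box, dropper, jar, lid, lid_far, lid_near, lip_edge, mat, tin, tumbler
```

View pics/s0.png

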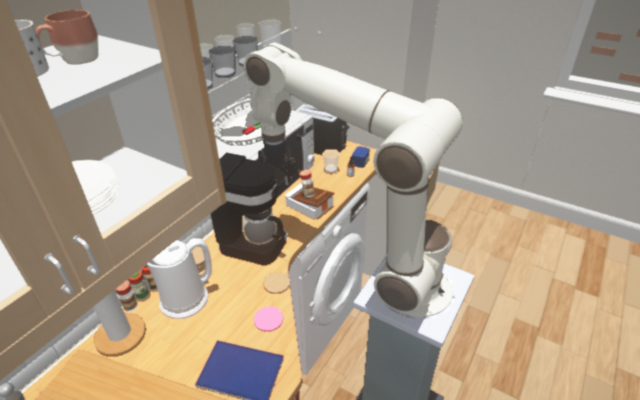

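View pics/d0.png

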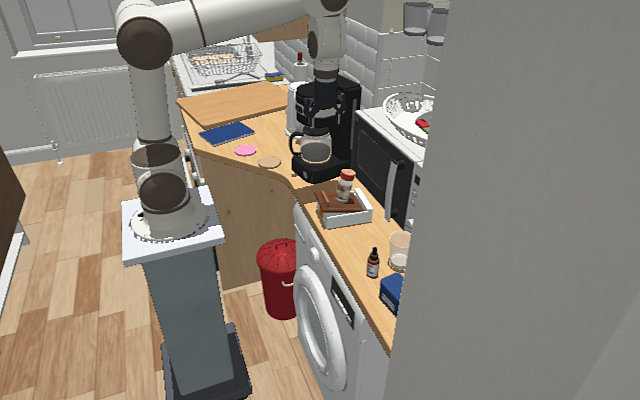

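Scene view: the red-capped jar is at (307,183), on the lid of the box at (310,200). The cork mat is at (276,282). Look-alikes are the pink mat at (267,319), the wooden trivet at (120,335) and spice jars by the kettle at (125–150,270–295). The side view shows the cork mat at (270,162), the pink one at (245,150) and the jar at (347,185). I choose the jar on the lid and the cork mat at (276,282).

```bash
python3 - <<'E'
from h import *
np.set_printoptions(precision=4,suppress=True)
a=save("scene","s1.png");b=save("side","d1.png")
w=save("wrist","w1.png")
for t in "jar mat tin tumbler dropper".split():
    R={}
    for c in("scene","side","wrist"):
        m=bot.mark_of(c,t); R[c]=m; print(t,c,[(np.round(x["uv"],1).tolist(),round(x["confidence"],2)) for x in m[:4]])
    if R["scene"] and R["side"]: print("   ",*tri([ray(c,R[c][0]["uv"]) for c in ("scene","side")]))
for c in ("scene","side"):
    m=bot.masks_of(c,"mat"); print([x["extent"] for x in m],[x["confidence"] for x in m])
print("cork",onplane("scene",(276.5,282.5),.009),onplane("side",(270,162),.009))
print("pink",onplane("scene",(267,319),.009),onplane("side",(245,150),.009))
print(bot.get_calibration("wrist"))
s=bot.get_obs();print(s["time"],s["ee_pos"],s["tcp_rot"],s["opening"])
x=np.hstack([cv2.resize(a[150:310,240:400],(400,400)),cv2.resize(b[130:290,240:400],(400,400))])
cv2.imwrite("pics/c1.png",x[:,:,::-1])
E
```

```text
jar scene [([305.5, 193.0], 0.56)]
jar side [([342.5, 199.9], 0.62)]
jar wrist []
    [ 0.5489 -0.1834  0.0579] [np.float64(0.007058486951213143), np.float64(0.007058486951213116)]
mat scene [([277.2, 282.3], 0.83), ([269.5, 320.0], 0.77), ([308.6, 203.7], 0.3)]
mat side [([266.7, 160.3], 0.51), ([247.2, 152.2], 0.48)]
mat wrist []
    [0.4007 0.2312 0.0115] [np.float64(0.0001876477549359056), np.float64(0.00018764775493583413)]
tin scene [([360.9, 161.9], 0.66)]
tin side [([396.8, 302.6], 0.88)]
tin wrist []
    [ 0.5123 -0.5899  0.0009] [np.float64(0.0018598679344002716), np.float64(0.0018598679344002777)]
tumbler scene [([326.3, 170.4], 0.73)]
tumbler side [([400.6, 259.5], 0.77)]
tumbler wrist []
    [ 0.6136 -0.4481 -0.0031] [np.float64(0.001835775835169904), np.float64(0.001835775835169956)]
dropper scene [([350.0, 176.6], 0.67)]
dropper side [([371.8, 274.5], 0.51)]
dropper wrist []
    [ 0.5042 -0.4689 -0.0081] [np.float64(0.0018606632588082928), np.float64(0.0018606632588083884)]
[[263.2, 268.7, 291.3, 293.6], [252.6, 307.5, 285.9, 331.2]] [0.8, 0.64]
[[235.8, 145.5, 260.0, 156.0], [259.6, 153.9, 278.5, 169.0]] [0.68, 0.53]
cork [0.4035 0.2315 0.009 ] [0.4106 0.2178 0.009 ]
pink [0.3403 0.3688 0.009 ] [0.3412 0.3521 0.009 ]
{'intrinsics': array([[305.5875,   0.    , 319.1675],
       [  0.    , 305.5875, 200.5407],
       [  0.    ,   0.    ,   1.    ]]), 'T_tool_cam': array([[ 0.0002, -0.9447, -0.3279,  0.0848],
       [ 1.    , -0.0001,  0.0008,  0.0004],
       [-0.0008, -0.3279,  0.9447, -0.1453],
       [ 0.    ,  0.    ,  0.    ,  1.    ]])}
1.7 [ 0.55   -0.      0.2313] [-179.9995   -0.0005   89.9986] 0.08578080300910185
```

View pics/c1.png

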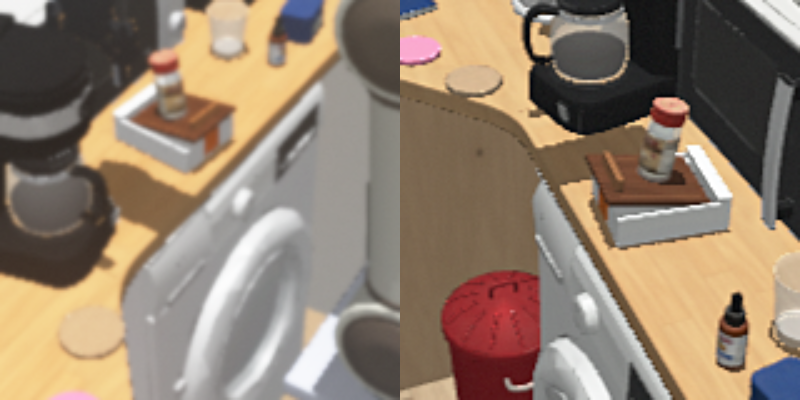

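View pics/w1.png

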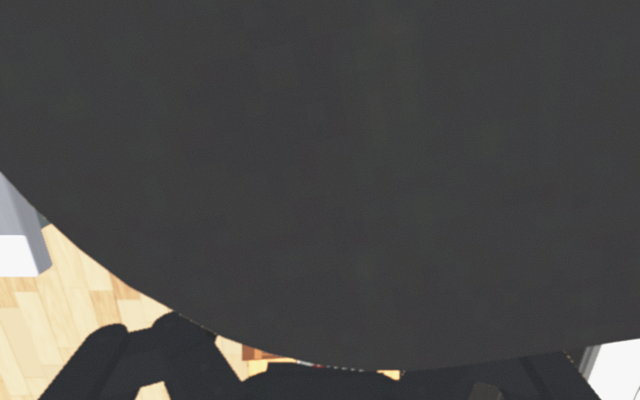

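The crops confirm the jar on the lid with the bar at the near end, and the cork mat alone. The wrist camera is blocked by the coffee maker's dark top, so I'll move to look from the near side of the box.

```bash
python3 -m pendant '[[[-3.4,-1.6,-1.4,0,0,0,100],[-3.4,-1.6,-1.4,0,0,0,100],[-3.4,-1.6,-1.4,0,0,0,100],[-3.4,-1.6,-1.4,0,0,0,100],[-3.4,-1.6,-1.4,0,0,0,100]]]'
python3 -m pendant '[[[0,0,0,0,0,-0.12,100],[0,0,0,0,0,-0.12,100],[0,0,0,0,0,-0.12,100],[0,0,0,0,0,-0.12,100],[0,0,0,0,0,-0.12,100]]]'
python3 -m pendant '[[[0,0,0,0,0,-0.12,100],[0,0,0,0,0,-0.12,100],[0,0,0,0,0,-0.12,100],[0,0,0,0,0,-0.12,100],[0,0,0,0,0,-0.12,100]]]'
python3 - <<'E'
from h import *
for p in [(292,166),(314,182),(355,165)]: print("side",p,onplane("side",p,0))
for p in [(215,245),(270,262),(285,245)]: print("scene",p,onplane("scene",p,0))
print(bot.get_obs()["q"])
E
```

```text
time: 2.12
ee_pos: [0.4689, -0.1697, 0.2989]
tcp_rot: [-179.6, -0.1, 90.7]
wrist_force: [0.8, -0.6, 0.6]
opening: 0.0854
time: 2.53
ee_pos: [0.4656, -0.1782, 0.3041]
tcp_rot: [-179.9, 0.1, 125.6]
wrist_force: [0.7, -0.7, 0.2]
opening: 0.0853
time: 2.95
ee_pos: [0.4654, -0.1786, 0.3046]
tcp_rot: [-179.9, 0.1, 161.5]
wrist_force: [-0.3, -0.0, -0.6]
opening: 0.0851
side (292, 166) [0.48732409 0.17091646 0.        ]
side (314, 182) [0.52607243 0.02964928 0.        ]
side (355, 165) [0.7257917  0.08776376 0.        ]
scene (215, 245) [0.71475137 0.19530265 0.        ]
scene (270, 262) [0.48567679 0.15882616 0.        ]
scene (285, 245) [0.4904377  0.05883695 0.        ]
[-20.93271105   0.14991543  13.36642497 103.13897449  -0.11364018
  -2.3988646 ]
```

```bash
cat >> h.py <<'E'
from scipy.spatial.transform import Rotation as Ro
def wT():
    s=bot.get_obs(); T=np.eye(4); T[:3,:3]=Ro.from_euler("xyz",s["tcp_rot"],degrees=True).as_matrix(); T[:3,3]=s["ee_pos"]
    return T@np.array(bot.get_calibration("wrist")["T_tool_cam"])
def wproj(T,p):
    q=np.linalg.inv(T)@np.append(p,1); u=np.array(bot.get_calibration("wrist")["intrinsics"])@q[:3]; return u[:2]/u[2]
E
python3 - <<'E'
from h import *
np.set_printoptions(precision=4,suppress=True)
T=wT(); np.save("T2.npy",T); a=save("wrist","w2.png")
for t in "box lip_edge lid lid_far lid_near bar_top jar".split():
    m=bot.mark_of("wrist",t); print(t,[(np.round(x["uv"],1).tolist(),round(x["confidence"],2)) for x in m[:3]],end=" ")
    k=bot.masks_of("wrist",t) if t in("box","jar","lid") else []
    print([x["extent"] for x in k])
    if k: np.save("m_"+t,k[0]["pixels"])
    if m:
        z=dict(box=0,lip_edge=.0515,lid=.053,lid_far=.04,lid_near=.066,bar_top=.088,jar=.06)[t]; print("   ",onplane("wrist",m[0]["uv"],z,T))
E
```

```text
box [([323.7, 202.4], 0.42)] [[270.6, 149.6, 373.9, 254.2]]
    [ 0.5394 -0.1961  0.    ]
lip_edge [] []
lid [([322.3, 201.4], 0.59)] [[268.3, 147.4, 374.0, 253.8]]
    [ 0.5192 -0.1922  0.053 ]
lid_far [] []
lid_near [([316.4, 156.0], 0.68)] []
    [ 0.4546 -0.1788  0.066 ]
bar_top [([320.0, 180.7], 0.56)] []
    [ 0.4809 -0.1828  0.088 ]
jar [([329.4, 210.0], 0.8)] [[314.2, 198.5, 360.7, 282.1]]
    [ 0.5317 -0.1862  0.06  ]
```

View pics/w2.png

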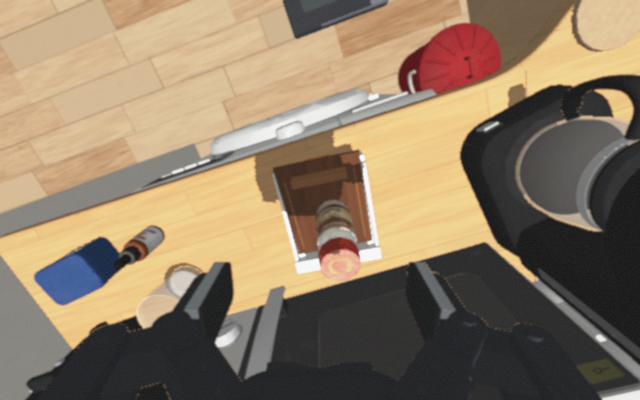

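The wrist view shows the jar base at about (333,208) and its cap at (340,262). The lid spans (270–374,150–254), with the lip at row ~262. The microwave is just beyond it, and the coffee maker is to the right at about (550,160). One enlarged crop will give me precise corners.

```bash
python3 - <<'E'
from h import *
a=cv2.imread("pics/w2.png"); c=a[140:300,250:410]
cv2.imwrite("pics/w2c.png",cv2.resize(c,(600,600),interpolation=cv2.INTER_CUBIC))
p,e=tri([ray("wrist",(490,245),np.load("T2.npy")),ray("side",(357,108))]);print(p,e)
E
```

```text
[ 0.56295996 -0.08943926  0.30339777] [np.float64(0.06451407764943681), np.float64(0.06451407764943684)]
```

View pics/w2c.png

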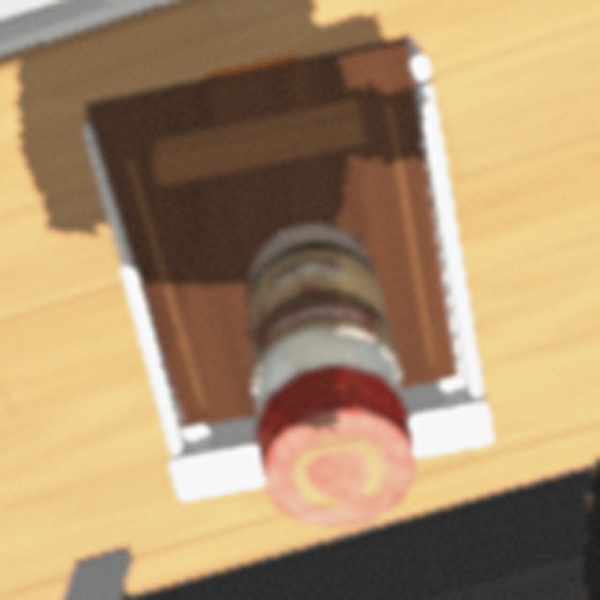

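```bash
cat > fit.py <<'E'
from h import *
from scipy.optimize import least_squares
np.set_printoptions(precision=4,suppress=True)
T=np.load("T2.npy"); th=.19
def model(p):
    bx,by,yaw,xf,ly,ja,jb=p
    R=np.array([[np.cos(yaw),-np.sin(yaw),0],[np.sin(yaw),np.cos(yaw),0],[0,0,1]]); b=np.array([bx,by,0])
    B=lambda x,y,z:b+R@[x,y,z]
    def L(x,y,z): # lid frame: origin far lower edge at (xf, ly, .04); x=0 far edge, negative near
        return B(xf+x*np.cos(th)+z*np.sin(th), ly+y, .04-x*np.sin(th)+z*np.cos(th))
    return B,L
def res(p,full=False):
    B,L=model(p); ja,jb=p[5:]
    W=[((298,273.3),B(.0765,-.0625,.0565)),((381.5,257.3),B(.0765,.0625,.0565)),((295.3,263.2),B(.058,-.0625,.0565)),((380.7,247.5),B(.058,.0625,.0565)),
     ((272.7,167.5),L(-.14,-.055,.008)),((358.8,150.7),L(-.14,.055,.008)),((300.1,252.5),L(0,-.055,.008)),((371.3,240.8),L(0,.055,.008)),
     ((318.8,178.1),L(-.12,0,.026)),((340.1,263.5),L(ja,jb,.114))]
    r=[wproj(T,x)-np.array(u) for u,x in W]
    S=[("scene",(296,190.9),B(.058,0,.0515)),("side",(359.5,200.2),B(.058,0,.0515)),("scene",(325.4,200.9),L(-.14,0,0)),("side",(319.2,201.2),L(-.14,0,0)),("side",(348,171),L(ja,jb,.114)),("scene",(304.4,172.8),L(ja,jb,.114))]
    q=[(proj(c,x)-np.array(u))*.5 for c,u,x in S]
    return (np.array(r),np.array(q)) if full else np.concatenate(r+q).ravel()
s=least_squares(res,[.53,-.19,-.2,.05,0,-.07,0],loss="soft_l1")
if __name__=="__main__":
    print(s.x,np.degrees(s.x[2])); r,q=res(s.x,True); print(r,q)
    B,L=model(s.x); ja,jb=s.x[5:]
    print("jar base",L(ja,jb,.008),"cap",L(ja,jb,.114),"jar base px",wproj(T,L(ja-.0225,jb,.008)),"bar top",L(-.12,0,.026),"near",L(-.14,0,0))
    np.save("fit.npy",s.x)
    # microwave near edge
    for z in(0,.1,.2,.28): print(z,onplane("wrist",(285,290),z,T),onplane("wrist",(410,262),z,T),onplane("side",(357,150),z))
E
python3 fit.py
```

```text
[ 0.5458 -0.1901 -0.1209  0.0461 -0.0014 -0.0602  0.0077] -6.926530173545311
[[ 0.2521 -0.0863]
 [ 0.2643  1.0746]
 [ 0.139  -0.6765]
 [-0.6681 -0.2225]
 [-0.2218  0.3007]
 [ 0.3322 -0.4716]
 [-1.7942  0.2294]
 [ 0.5925 -1.4878]
 [ 0.2921  1.5273]
 [ 0.0497  0.0676]] [[ 0.7906 -0.6322]
 [ 0.5533 -0.6548]
 [ 0.4215 -0.3318]
 [-0.8997  0.3327]
 [-0.2458  0.0539]
 [ 0.3035 -0.3443]]
jar base [ 0.5351 -0.1825  0.0592] cap [ 0.555  -0.1849  0.1633] jar base px [329.7517 197.19  ] bar top [ 0.4793 -0.1834  0.0882] near [ 0.4549 -0.1805  0.0664]
0 [ 0.6715 -0.3104  0.    ] [ 0.686  -0.0921  0.    ] [0.7895 0.1983 0.    ]
0.1 [ 0.6078 -0.2751  0.1   ] [ 0.6191 -0.1053  0.1   ] [0.7014 0.0342 0.1   ]
0.2 [ 0.5442 -0.2397  0.2   ] [ 0.5523 -0.1185  0.2   ] [ 0.6133 -0.1298  0.2   ]
0.28 [ 0.4933 -0.2114  0.28  ] [ 0.4988 -0.129   0.28  ] [ 0.5428 -0.2611  0.28  ]
```

The fit agrees to about 1 px. Box yaw is −6.9°, the jar base is at (0.535,−0.183,0.059) and the cap at (0.555,−0.185,0.163). I'll approach with a vertical tool and the jaws along the box's y.

```bash
python3 -m pendant '[[[0,0,0,0,0,-0.1,100],[0,0,0,0,0,-0.1,100],[-2.8,0.1,2.2,0,0,0,100],[-2.8,0.1,2.2,0,0,0,100],[-2.7,0.2,2.1,0,0,0,100]]]' 60
python3 -m pendant '[[[0,0,0,0,0,0,100]]]'
python3 - <<'E'
from h import *
T=wT(); save("wrist","w3.png"); m=bot.masks_of("wrist","jar"); print([ (x["extent"],x["confidence"]) for x in m])
s=bot.get_obs();print(s["ee_pos"],s["tcp_rot"],s["q"])
print(wproj(T,np.array([.555,-.185,.163])),wproj(T,np.array([.535,-.1825,.059])))
E
```

```text
time: 3.92
ee_pos: [0.5492, -0.1861, 0.2461]
tcp_rot: [-179.7, 0.7, 172.8]
wrist_force: [-0.1, -0.8, 0.1]
opening: 0.0856
time: 4.0
ee_pos: [0.5514, -0.1859, 0.2402]
tcp_rot: [-179.8, 0.4, 172.8]
wrist_force: [0.4, 0.2, -0.5]
opening: 0.0854
[([292.0, 141.2, 351.2, 240.6], 0.98), ([0.0, 143.9, 46.5, 207.1], 0.24)]
[ 0.54920188 -0.18593192  0.24457715] [-179.73028893    0.54498282  172.8030593 ] [-18.62663554   8.87775851  15.84741869  96.38203943  -0.15636764
 -11.42921396]
[321.03385853 212.34040283] [320.81682211 159.18451374]
```

```bash
python3 -m pendant '[[[0.1,0,3.0,0,0,0,100],[0.1,0,3.0,0,0,0,100],[0.1,0,3.0,0,0,0,100],[0,0,2.5,0,0,0,100],[0,0,1.4,0,0,0,100]]]'
python3 -m pendant '[[[0,0,0,0,0,0,100]]]'
```

```text
time: 4.52
ee_pos: [0.5483, -0.1877, 0.1225]
tcp_rot: [-179.5, 1.4, 172.7]
wrist_force: [-0.0, 0.3, 0.1]
opening: 0.0851
time: 4.6
ee_pos: [0.5466, -0.1875, 0.1208]
tcp_rot: [-179.6, 1.3, 172.6]
wrist_force: [-0.3, 0.5, -1.2]
opening: 0.0857
```

```bash
python3 -m pendant '[[[-0.1,0.3,1.2,0,0,0,100],[0,0,0,0,0,0,100]]]'
python3 -m pendant '[[[0,0,0,0,0,0,0],[0,0,0,0,0,0,0],[0,0,0,0,0,0,0],[0,0,0,0,0,0,0],[0,0,0,0,0,0,0]]]' 50
python3 -m pendant '[[[0,0,0,0,0,0,0],[0,0,0,0,0,0,0],[0,0,0,0,0,0,0]]]' 50
```

```text
time: 4.77
ee_pos: [0.548, -0.185, 0.111]
tcp_rot: [-179.5, 1.4, 172.6]
wrist_force: [-0.6, -0.6, -0.6]
opening: 0.0853
time: 5.18
ee_pos: [0.5499, -0.1855, 0.1165]
tcp_rot: [-179.4, 1.8, 172.6]
wrist_force: [-0.3, -0.4, -0.7]
opening: 0.0429
time: 5.43
ee_pos: [0.5501, -0.1856, 0.1168]
tcp_rot: [-179.4, 1.9, 172.6]
wrist_force: [1.0, -0.2, -0.3]
opening: 0.0434
```

```bash
python3 -c "
from h import *
s=bot.get_obs();R=Ro.from_euler('xyz',s['tcp_rot'],degrees=True).as_matrix();import json
a=R.T@np.array([np.sin(.19)*np.cos(.1209),-np.sin(.19)*np.sin(.1209),np.cos(.19)]);np.save('a.npy',a);print(a)"
python3 -m pendant '[[[0,0,-1.5,0,0,0,0],[0,0,-3,0,0,0,0],[0,0,-3,0,0,0,0],[1,0,-3,0,0,0,0],[3,0,-1,0,-0.04,0,0]]]'
python3 -m pendant '[[[3.5,0,0,0,-0.04,0,0],[3.5,0,0,0,-0.04,0,0],[3.5,0,0,0,-0.03,0,0],[3,0,0,0,-0.03,0,0],[2,0,0,0,0,0,0]]]'
```

```text
[-0.22054156 -0.00776619 -0.97534666]
time: 5.85
ee_pos: [0.5082, -0.1787, 0.2271]
tcp_rot: [-179.6, 3.4, 172.6]
wrist_force: [-0.2, -0.5, -0.6]
opening: 0.0431
time: 6.27
ee_pos: [0.3522, -0.1583, 0.2086]
tcp_rot: [-179.4, 12.2, 172.8]
wrist_force: [1.1, 0.6, -0.5]
opening: 0.043
```

```bash
python3 -m pendant '[[[0.4,3.8,0,0,-0.02,0,0],[0.4,3.8,0,0,0,0,0],[0.4,3.8,0,0,0,0,0],[0.4,3.8,0,0,0,0,0],[0.4,3.8,0,0,0,0,0]]]'
python3 -m pendant '[[[0.4,3.8,0,0,0,0,0],[0.4,3.8,0,0,0,0,0],[0.4,3.8,0,0,0,0,0],[0.3,3,0,0,0,0,0],[0,0,0,0,0,0,0]]]'
cat > st.py <<'E'
from h import *
np.set_printoptions(precision=4,suppress=True)
s=bot.get_obs();R=Ro.from_euler('xyz',s['tcp_rot'],degrees=True).as_matrix();a=np.load('a.npy')
g=np.array(s['ee_pos'])-.019*R[:,2]; print("ee",s['ee_pos'],s['tcp_rot'],"grasp",g,"jar axis",R@a)
T=wT(); im=save("wrist","w4.png"); k=bot.masks_of("wrist","mat"); print([(x["extent"],round(x["confidence"],2),onplane("wrist",(np.array(x["extent"][:2])+x["extent"][2:])/2,.009,T)) for x in k])
print([(m["uv"],onplane("wrist",m["uv"],0,T)) for m in bot.mark_of("wrist","mat")])
save("side","d4.png")
for c in("side","wrist"):
    print(c,[(x["extent"],round(x["confidence"],2)) for x in bot.masks_of(c,"jar")],[x["uv"] for x in bot.mark_of(c,"jar")])
E
python3 st.py
```

```text
time: 6.68
ee_pos: [0.3525, 0.0256, 0.2022]
tcp_rot: [-179.4, 13.8, 171.2]
wrist_force: [1.8, -0.3, -0.7]
opening: 0.0432
time: 7.1
ee_pos: [0.3577, 0.182, 0.1978]
tcp_rot: [-179.6, 14.1, 171.4]
wrist_force: [0.2, -0.7, -1.9]
opening: 0.0431
ee [0.3577 0.182  0.1978] [-179.616    14.1388  171.429 ] grasp [0.3532 0.1828 0.2162] jar axis [-0.0243  0.0024  0.9997]
[([324.5, 128.0, 409.8, 203.9], 0.75, array([0.4051, 0.2285, 0.009 ])), ([451.6, 37.7, 552.4, 137.8], 0.57, array([0.3397, 0.3633, 0.009 ])), ([0.5, 271.2, 126.4, 328.4], 0.36, array([ 0.5673, -0.2521,  0.009 ]))]
[([496.0, 91.3], array([ 0.3452,  0.3627, -0.    ])), ([363.7, 166.1], array([0.4094, 0.2253, 0.    ])), ([24.4, 270.1], array([ 0.5069, -0.2821,  0.    ])), ([315.7, 200.9], array([0.449 , 0.1627, 0.    ]))]
side [([252.0, 111.6, 264.5, 142.8], 0.5)] [[259.0, 142.5], [329.4, 195.1]]
wrist [([260.3, 173.1, 375.2, 367.2], 0.95)] [[318.6, 199.7]]
```

View pics/w4.png

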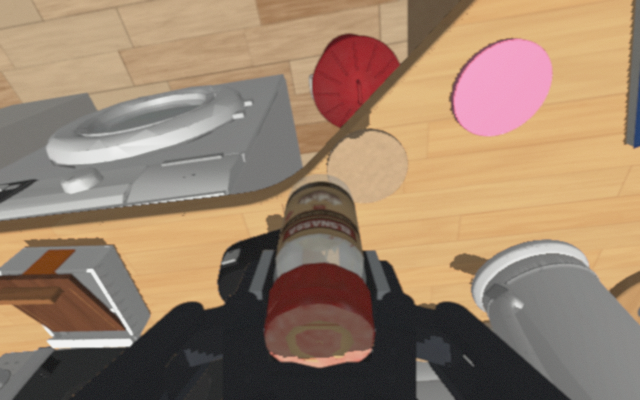

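The wrist view shows the jar held at (320,280). The cork mat is partly hidden behind it at (367,166) and the pink mat is at (502,88). Next I check that the jar is upright in the grip.

```bash
cat > ck.py <<'E'
from h import *
np.set_printoptions(precision=4,suppress=True)
s=bot.get_obs();R=Ro.from_euler('xyz',s['tcp_rot'],degrees=True).as_matrix();T=wT();a=np.load('a.npy')
g=np.array(s['ee_pos'])-.019*R[:,2]
for t in(-.06,-.03,0,.03):
  ax=Ro.from_rotvec([0,t,0]).apply(R@a); b=g-.077*ax; c=b+.106*ax
  print(t,ax,"base",b,wproj(T,b),"cap",wproj(T,c)); 
  f=lambda z0,n=40:np.array([wproj(T,b+ax*z0+Ro.from_rotvec(0*ax).apply(.0225*(np.cos(q)*np.cross(ax,[0,1,0])+np.sin(q)*np.array([0,1,0])))) for q in np.linspace(0,6.28,n)])
  print("   base arc top row",f(0)[:,1].min(),"cap bottom row",f(.106)[:,1].max(), "cols",f(.106)[:,0].min(),f(.106)[:,0].max())
E
python3 ck.py; python3 -c "
import cv2;a=cv2.imread('pics/d4.png');cv2.imwrite('pics/d4c.png',cv2.resize(a[70:190,200:320],(600,600),interpolation=cv2.INTER_CUBIC))"
```

```text
-0.06 [-0.0856  0.003   0.9963] base [0.3605 0.1772 0.1405] [320.7905 201.7325] cap [317.6042 330.4057]
   base arc top row 172.12694528270268 cap bottom row 365.5517181435636 cols 260.8473168406978 374.6991120783245
-0.03 [-0.0557  0.003   0.9984] base [0.3582 0.1772 0.1403] [320.2797 198.8857] cap [317.9524 331.8406]
   base arc top row 169.37042848158796 cap bottom row 365.26575700552746 cols 261.3100400392721 374.8425663158962
0 [-0.0257  0.003   0.9997] base [0.3558 0.1772 0.1402] [319.7622 196.058 ] cap [318.2994 333.2082]
   base arc top row 166.63815186399458 cap bottom row 364.8993393191131 cols 261.7860081789241 374.97536643736674
0.03 [0.0043 0.003  1.    ] base [0.3535 0.1772 0.1402] [319.2379 193.25  ] cap [318.6446 334.5072]
   base arc top row 163.9312159352827 cap bottom row 364.4547110066871 cols 262.2744046848005 375.09744438344313
```

View pics/d4c.png

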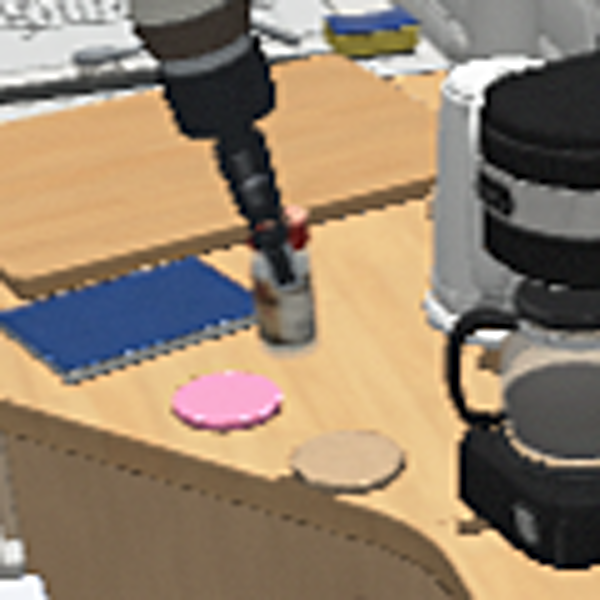

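```bash
python3 - <<'E'
from h import *
s=bot.get_obs();R=Ro.from_euler('xyz',s['tcp_rot'],degrees=True).as_matrix();T=wT();a=np.load('a.npy')
g=np.array([.3577,.182,.1978])-.019*R[:,2]
s=bot.get_obs();print(s["ee_pos"])
g=np.array(s["ee_pos"])-.019*R[:,2]
for S in(.077,.073,.069):
 for t in(-.08,-.05,-.02,.01):
  ax=Ro.from_rotvec([0,t,0]).apply(R@a); b=g-S*ax
  f=lambda z0:np.array([wproj(T,b+ax*z0+.0225*(np.cos(q)*np.cross(ax,[0,1,0])+np.sin(q)*np.array([0,1,0]))) for q in np.linspace(0,6.28,60)])
  F=f(.106); print(S,round(ax[0],3),f(0)[:,1].min().round(1),F[:,1].max().round(1),(np.ptp(F[:,0])).round(1), "side base/cap",proj("side",b).round(1),proj("side",b+.106*ax).round(1))
E
```

```text
[0.35846056 0.17653902 0.19878785]
0.077 -0.106 174.0 365.7 114.0 side base/cap [258.7 138.8] [253.6 112.9]
0.077 -0.076 171.2 365.5 113.7 side base/cap [258.1 139. ] [253.9 112.8]
0.077 -0.046 168.5 365.2 113.4 side base/cap [257.5 139.1] [254.1 112.8]
0.077 -0.016 165.8 364.8 113.0 side base/cap [256.9 139.2] [254.3 112.7]
0.073 -0.106 176.3 374.7 117.5 side base/cap [258.5 137.9] [253.4 111.8]
0.073 -0.076 173.7 374.6 117.1 side base/cap [257.9 138. ] [253.7 111.8]
0.073 -0.046 171.1 374.4 116.7 side base/cap [257.4 138.1] [254.  111.7]
0.073 -0.016 168.5 374.1 116.3 side base/cap [256.8 138.3] [254.2 111.7]
0.069 -0.106 178.7 384.2 121.2 side base/cap [258.3 136.9] [253.2 110.8]
0.069 -0.076 176.3 384.2 120.7 side base/cap [257.8 137.1] [253.5 110.7]
0.069 -0.046 173.8 384.0 120.2 side base/cap [257.2 137.2] [253.8 110.7]
0.069 -0.016 171.4 383.8 119.7 side base/cap [256.7 137.3] [254.1 110.6]
```

```bash
python3 -m pendant '[[[-1.2,2.0,0.3,0,0.025,0,0],[-1.2,2.0,0.3,0,0.02,0,0],[-1.2,1.9,0.3,0,0,0,0],[0,0,0,0,0,0,0]]]'
cat > st2.py <<'E'
from h import *
np.set_printoptions(precision=4,suppress=True)
s=bot.get_obs();R=Ro.from_euler('xyz',s['tcp_rot'],degrees=True).as_matrix();a=np.load('a.npy')
g=np.array(s['ee_pos'])-.019*R[:,2]
for t in(0,-.05): ax=Ro.from_rotvec([0,t,0]).apply(R@a); b=g-.076*ax; print("axis",ax,"base",b,"delta tool cm",100*R.T@(np.array([.403,.230,.010])-b),"horiz",100*R.T@(np.array([.403,.230,b[2]])-b))
E
python3 st2.py
```

```text
time: 7.83
ee_pos: [0.4073, 0.2266, 0.2]
tcp_rot: [-179.9, 11.8, 170.5]
wrist_force: [-0.7, 0.5, -1.7]
opening: 0.0431
axis [ 0.0155 -0.008   0.9998] base [0.4023 0.2279 0.1426] delta tool cm [ 2.6763  0.2499 12.9897] horiz [-0.0338  0.2168  0.0065]
axis [-0.0345 -0.008   0.9994] base [0.4061 0.2279 0.1427] delta tool cm [ 3.0439  0.1868 12.9168] horiz [ 0.333   0.1537 -0.0699]
```

```bash
python3 -m pendant '[[[0.7,0.1,2.9,0,0,0,0],[0.7,0.1,2.9,0,0,0,0],[0.6,0,2.9,0,0,0,0],[0.5,0,2.0,0,0,0,0],[0,0,0,0,0,0,0]]]'
python3 -m pendant '[[[0,0,0,0,0,0,0]]]'
python3 st2.py; python3 - <<'E'
from h import *
s=bot.get_obs();R=Ro.from_euler('xyz',s['tcp_rot'],degrees=True).as_matrix();T=wT();a=np.load('a.npy')
a1=save("wrist","w5.png"); print([(x["extent"],round(x["confidence"],2)) for x in bot.masks_of("wrist","jar")])
k=bot.masks_of("wrist","mat"); print([(x["extent"],round(x["confidence"],2)) for x in k])
c=np.array([.403,.23,.009]);P=np.array([wproj(T,c+.045*np.array([np.cos(q),np.sin(q),0])) for q in np.linspace(0,6.28,60)]);print("mat pred",P.min(0),P.max(0))
x=save("side","d5.png"); y=save("scene","s5.png")
cv2.imwrite("pics/c5.png",np.hstack([a1[:,120:520],cv2.resize(x[110:190,220:300],(400,400),interpolation=cv2.INTER_CUBIC)])[:,:,::-1])
E
```

```text
time: 8.25
ee_pos: [0.4076, 0.2253, 0.0882]
tcp_rot: [-180.0, 12.0, 170.0]
wrist_force: [-0.4, -0.4, -1.5]
opening: 0.0429
time: 8.33
ee_pos: [0.4074, 0.2242, 0.0882]
tcp_rot: [-179.9, 11.9, 169.9]
wrist_force: [0.6, -0.3, -0.5]
opening: 0.0433
axis [ 0.0127 -0.0092  0.9999] base [0.4026 0.2256 0.0308] delta tool cm [0.4638 0.4433 2.0304] horiz [ 0.0331  0.4415 -0.0074]
axis [-0.0373 -0.0092  0.9993] base [0.4064 0.2256 0.0309] delta tool cm [0.8308 0.3768 1.9577] horiz [ 0.3991  0.375  -0.0847]
[([262.0, 176.4, 376.4, 368.0], 0.58)]
[([444.5, 2.3, 607.7, 135.6], 0.98), ([261.7, 128.7, 384.4, 223.8], 0.9)]
mat pred [265.461762   122.70117275] [385.79379694 230.03136428]
```

View pics/c5.png

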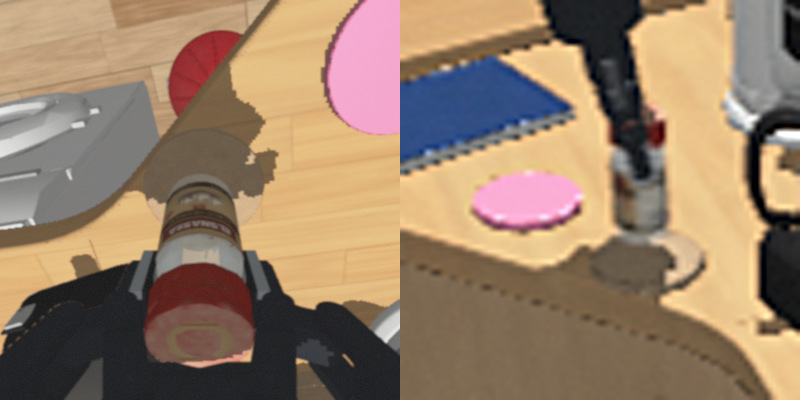

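Jar hangs over the cork mat (its base at (320,180) in the wrist view, mat ring around it). The mat and the jar base are offset by the same ~6 px, so they are well aligned with each other. Lowering.

```bash
python3 -m pendant '[[[0.2,0.15,0.8,0,0,0,0],[0.2,0.15,0.7,0,0,0,0],[0,0,0,0,0,0,0]]]'; python3 st2.py
python3 -m pendant '[[[0.1,0,0.4,0,0,0,0]]]'
```

```text
time: 8.83
ee_pos: [0.4095, 0.2299, 0.0759]
tcp_rot: [179.7, 12.3, 169.9]
wrist_force: [-0.3, -0.1, -2.6]
opening: 0.043
axis [ 0.0062 -0.0138  0.9999] base [0.4051 0.2315 0.0185] delta tool cm [ 0.3523 -0.1915  0.7897] horiz [ 0.1725 -0.1874 -0.0384]
axis [-0.0437 -0.0138  0.9989] base [0.4089 0.2315 0.0185] delta tool cm [ 0.7193 -0.2576  0.7169] horiz [ 0.538  -0.2536 -0.1181]
time: 8.92
ee_pos: [0.4097, 0.2303, 0.0721]
tcp_rot: [179.7, 12.3, 169.9]
wrist_force: [0.2, 0.3, -1.9]
opening: 0.0436
```

```bash
python3 -m pendant '[[[0.15,-0.1,0.35,0,0,0,0]]]';python3 -m pendant '[[[0.1,0,0.3,0,0,0,0]]]'; python3 -m pendant '[[[0,0,0.2,0,0,0,0]]]'; python3 st2.py
```

```text
time: 9.0
ee_pos: [0.4087, 0.2295, 0.0678]
tcp_rot: [179.7, 12.3, 169.9]
wrist_force: [0.2, 0.4, -2.3]
opening: 0.0431
time: 9.08
ee_pos: [0.4102, 0.2302, 0.0674]
tcp_rot: [179.6, 12.6, 169.9]
wrist_force: [-8.4, -8.0, 45.9]
opening: 0.0431
time: 9.17
ee_pos: [0.4117, 0.2299, 0.0678]
tcp_rot: [179.6, 12.8, 169.9]
wrist_force: [-6.7, -7.7, 17.5]
opening: 0.0431
axis [-0.0039 -0.0149  0.9999] base [0.4079 0.2316 0.0104] delta tool cm [ 0.4469 -0.2441 -0.0651] horiz [ 0.4386 -0.2438 -0.1017]
axis [-0.0539 -0.0149  0.9984] base [0.4117 0.2316 0.0105] delta tool cm [ 0.8139 -0.3103 -0.1379] horiz [ 0.8031 -0.31   -0.1851]
```

```bash
python3 -m pendant '[[[0,0,0,0,0,0,75],[0,0,0,0,0,0,75],[0,0,0,0,0,0,75],[0,0,0,0,0,0,75]]]'
python3 - <<'E'
from h import *
T=wT();a=save("wrist","w6.png");b=save("side","d6.png");c=save("scene","s6.png")
for q in("wrist","side","scene"): print(q,[(x["extent"],round(x["confidence"],2)) for x in bot.masks_of(q,"jar")],[(x["uv"],x["confidence"]) for x in bot.mark_of(q,"jar")])
for z in(.0,):
  b0=np.array([.408,.2316,.009]); print({q:(proj(q,b0),proj(q,b0+[0,0,.106])) for q in("side","scene")})
E
```

```text
time: 9.5
ee_pos: [0.4123, 0.2301, 0.0688]
tcp_rot: [179.5, 12.9, 169.9]
wrist_force: [0.2, 0.1, -0.0]
opening: 0.0643
wrist [([267.6, 171.7, 380.8, 367.8], 0.65)] []
side [([259.3, 135.7, 275.0, 164.1], 0.57)] [([268.3, 159.7], 0.47)]
scene [([267.6, 260.8, 280.3, 286.1], 0.8)] [([271.7, 281.8], 0.5)]
{'side': (array([268.41298793, 160.51032139]), array([266.91414818, 136.85068558])), 'scene': (array([275.39865472, 281.99967153]), array([273.2051853 , 259.75027822]))}
```

```bash
python3 -m pendant '[[[0,0,-1,0,0,0,90],[0,0,-2.5,0,0,0,90],[0,0,-3.5,0,0,0,90],[0,0,-3.5,0,0,0,90],[0.5,0,-3.5,0,0,0,90]]]'
python3 -m pendant '[[[1,-2,-2,0,0.1,0,50],[0,-3.8,0,0,0.1,0,0],[0,-3.8,0,0,0.02,0,0],[0,-3.8,0,0,0,0,0],[0,-3.8,0,0,0,0,0]]]'
python3 - <<'E'
from h import *
T=wT();a=save("wrist","w7.png");b=save("side","d7.png");c=save("scene","s7.png")
for q in("wrist","side","scene"): print(q,[(x["extent"],round(x["confidence"],2)) for x in bot.masks_of(q,"jar")],[(x["uv"],x["confidence"]) for x in bot.mark_of(q,"jar")])
for q in("wrist","side","scene"): print(q,[(x["extent"],round(x["confidence"],2)) for x in bot.masks_of(q,"mat")])
cv2.imwrite("pics/c7.png",np.hstack([cv2.resize(c[230:310,230:310],(400,400),interpolation=cv2.INTER_CUBIC),cv2.resize(b[110:190,220:300],(400,400),interpolation=cv2.INTER_CUBIC)])[:,:,::-1])
E
```

```text
time: 10.37
ee_pos: [0.3727, 0.2325, 0.2032]
tcp_rot: [-180.0, 12.4, 169.9]
wrist_force: [1.4, 1.8, 0.7]
opening: 0.0765
time: 10.78
ee_pos: [0.3267, 0.0685, 0.2333]
tcp_rot: [179.3, -0.1, 170.7]
wrist_force: [0.9, 0.6, 0.1]
opening: 0.0162
wrist [([433.9, 193.3, 521.7, 270.8], 0.93)] [([452.3, 208.2], 0.72)]
side [([261.2, 137.5, 275.9, 164.8], 0.54)] [([268.4, 160.7], 0.85)]
scene [([264.3, 254.0, 280.8, 288.1], 0.91)] [([272.0, 280.2], 0.82)]
wrist [([516.8, 104.3, 597.0, 175.6], 0.68), ([409.6, 172.8, 482.6, 238.7], 0.58), ([95.0, 291.9, 210.9, 361.1], 0.43)]
side [([235.6, 142.7, 256.9, 155.9], 0.71), ([258.7, 157.5, 278.4, 168.2], 0.6)]
scene [([254.5, 306.8, 285.5, 331.1], 0.84), ([259.5, 272.2, 289.5, 291.1], 0.67)]
```

View pics/c7.png

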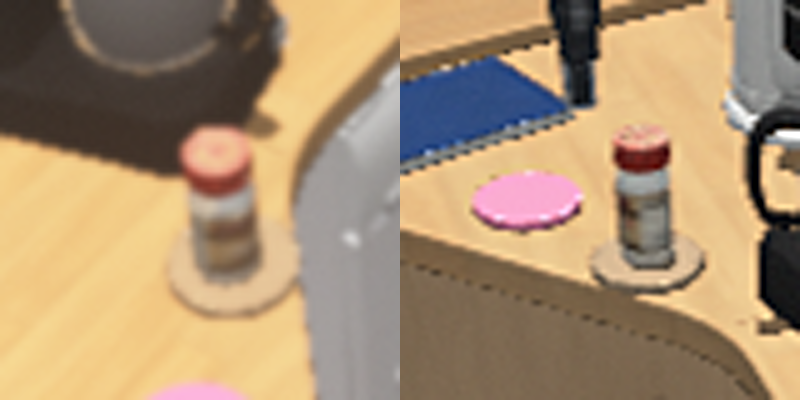

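The jar stands upright, well inside the cork mat. In the scene crop its base is at (228,265) and the mat centre at (235,268); the side view agrees. Now back to the box.

```bash
python3 -m pendant '[[[-1,-3.4,-1.3,0,0,-0.02,0],[-1,-3.4,-1.3,0,0,-0.02,0],[-1.9,-3.3,-0.8,0,0,0,0],[-2,-3.2,-0.8,0,0,0,0],[-2.1,-3.2,-0.8,0,0,0,0]]]'
python3 -m pendant '[[[-2,-3,-0.4,0,0,0,0],[-2,-3,-0.4,0,0,0,0],[0,0,0,0,0,0,0]]]'
python3 - <<'E'
from h import *
np.set_printoptions(precision=4,suppress=True)
T=wT();np.save("T8.npy",T);a=save("wrist","w8.png")
B,L=__import__("fit").model(np.load("fit.npy"))
for t,p in dict(box=B(0,0,0),lip_edge=B(.058,0,.0515),lid=L(-.07,0,0),lid_far=L(0,0,0),lid_near=L(-.14,0,0),bar_top=L(-.12,0,.026)).items():
    print(t,[(np.round(x["uv"],1).tolist(),round(x["confidence"],2)) for x in bot.mark_of("wrist",t)[:3]],"pred",wproj(T,p))
print([x["extent"] for x in bot.masks_of("wrist","lid")])
cv2.imwrite("pics/c8.png",cv2.resize(a[100:300,220:420],(600,600),interpolation=cv2.INTER_CUBIC)[:,:,::-1])
print(bot.get_obs()["ee_pos"],bot.get_obs()["tcp_rot"])
for n,p in dict(nl=L(-.14,-.055,.008),nr=L(-.14,.055,.008),bl=L(-.125,-.035,.026),br=L(-.125,.035,.026)).items(): print(n,(wproj(T,p)-[220,100])*3)
E
```

```text
time: 11.8
ee_pos: [0.386, -0.1008, 0.2807]
tcp_rot: [179.2, -0.2, 174.5]
wrist_force: [1.0, 0.5, 0.9]
opening: 0.0002
time: 12.05
ee_pos: [0.424, -0.1719, 0.2874]
tcp_rot: [179.3, -0.1, 174.5]
wrist_force: [0.7, 0.3, -0.6]
opening: -0.0
box [] pred [312.4942 235.3311]
lip_edge [] pred [311.5301 286.6217]
lid [([307.6, 238.3], 0.81)] pred [311.4793 237.1771]
lid_far [] pred [310.8083 275.1817]
lid_near [([311.1, 194.3], 0.65), ([313.4, 219.6], 0.54)] pred [312.2722 192.2607]
bar_top [([312.4, 217.3], 0.6)] pred [311.774  216.9093]
[[264.5, 193.3, 356.4, 281.1]]
[ 0.4214 -0.1669  0.2893] [179.2599  -0.0133 174.692 ]
nl [142.4842 283.4246]
nr [409.909  288.6298]
bl [188.3742 338.7093]
br [362.2979 341.8836]
```

View pics/c8.png

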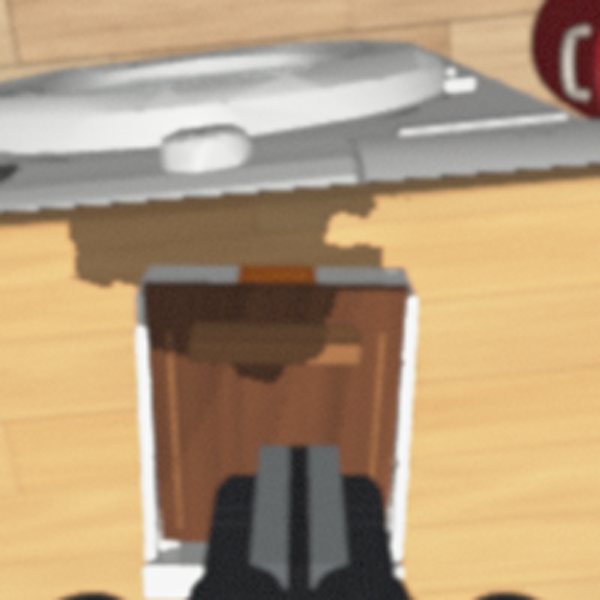

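The lid is unchanged (near edge at row ~285 in the crop, bar at rows 322–347, orange catch at (277,273)), matching the model. Lowering the shut fingers behind the bar.

```bash
python3 -m pendant '[[[-0.5,-0.2,3.8,0,0,0.03,0],[-0.5,-0.2,3.8,0,0,0,0],[-0.5,-0.2,3.8,0,0,0,0],[-0.5,-0.2,3.8,0,0,0,0],[-0.4,-0.2,2.5,0,0,0,0]]]'
python3 -m pendant '[[[0,0,0,0,0,0,0]]]'
cat > bx.py <<'E'
from h import *
s=bot.get_obs();p=np.load("fit.npy");c,n=np.cos(p[2]),np.sin(p[2]);d=np.array(s["ee_pos"])[:2]-p[:2]
R=Ro.from_euler('xyz',s['tcp_rot'],degrees=True).as_matrix()
print("TCP box mm",np.round([1e3*(c*d[0]+n*d[1]),1e3*(-n*d[0]+c*d[1]),1e3*s["ee_pos"][2]],1),"rot",np.round(s["tcp_rot"],1),"F",np.round(s["wrist_force"],1),"boxx in tool",np.round(R.T@[c,n,0],3),s["time"])
E
python3 bx.py
```

```text
time: 12.87
ee_pos: [0.4482, -0.1751, 0.1151]
tcp_rot: [179.5, 1.0, 173.2]
wrist_force: [-0.5, 0.4, -0.7]
opening: 0.0002
time: 12.95
ee_pos: [0.4463, -0.1738, 0.1104]
tcp_rot: [179.4, 0.7, 173.3]
wrist_force: [-0.2, 0.7, 0.2]
opening: 0.0003
TCP box mm [-100.7    4.2  110.4] rot [179.4   0.7 173.3] F [-0.2  0.7  0.2] boxx in tool [-1.    -0.004  0.012] 12.95
```

```bash
python3 -m pendant '[[[0,-0.3,1.5,0,0,0,0],[0,-0.2,1.0,0,0,0,0],[0,0,0.5,0,0,0,0]]]'; python3 bx.py
python3 -m pendant '[[[-0.5,0,0,0,0,0,0],[-0.5,0,0,0,0,0,0]]]'; python3 bx.py
```

```text
time: 13.2
ee_pos: [0.4463, -0.1771, 0.0827]
tcp_rot: [179.5, 0.8, 173.4]
wrist_force: [0.1, -0.1, 0.9]
opening: -0.0002
TCP box mm [-100.3    0.9   82.7] rot [179.5   0.8 173.4] F [ 0.1 -0.1  0.9] boxx in tool [-1.    -0.007  0.014] 13.2
time: 13.37
ee_pos: [0.4565, -0.178, 0.0846]
tcp_rot: [179.5, 0.9, 173.4]
wrist_force: [0.8, -0.2, -0.1]
opening: 0.0002
TCP box mm [-90.    1.2  84.6] rot [179.5   0.9 173.4] F [ 0.8 -0.2 -0.1] boxx in tool [-1.    -0.007  0.015] 13.3667
```

```bash
python3 -m pendant '[[[-0.3,-0.1,0.6,0,0,0,0]]]'; python3 bx.py
python3 -m pendant '[[[-0.5,0,0.2,0,0,0,0]]]'; python3 bx.py
python3 -m pendant '[[[-0.5,0,0.1,0,0,0,0]]]'; python3 bx.py
```

```text
time: 13.45
ee_pos: [0.4612, -0.1796, 0.0809]
tcp_rot: [179.5, 1.1, 173.5]
wrist_force: [0.5, 0.3, 1.2]
opening: -0.0002
TCP box mm [-85.2   0.2  80.9] rot [179.5   1.1 173.5] F [0.5 0.3 1.2] boxx in tool [-1.    -0.007  0.019] 13.45
time: 13.53
ee_pos: [0.4668, -0.1803, 0.0792]
tcp_rot: [179.6, 1.1, 173.5]
wrist_force: [-0.8, 0.3, -0.2]
opening: -0.0005
TCP box mm [-79.6   0.2  79.2] rot [179.6   1.1 173.5] F [-0.8  0.3 -0.2] boxx in tool [-1.    -0.007  0.019] 13.5333
time: 13.62
ee_pos: [0.4725, -0.181, 0.0786]
tcp_rot: [179.6, 1.1, 173.5]
wrist_force: [-1.6, 0.6, -1.2]
opening: -0.0003
TCP box mm [-73.8   0.2  78.6] rot [179.6   1.1 173.5] F [-1.6  0.6 -1.2] boxx in tool [-1.    -0.007  0.02 ] 13.6167
```

```bash
for i in 1 2; do python3 -m pendant '[[[-0.5,0,0.1,0,0,0,0]]]' >/dev/null; python3 bx.py; done
python3 - <<'E'
from h import *
T=wT();save("wrist","w9.png");B,L=__import__("fit").model(np.load("fit.npy"))
for t in("lid_near","bar_top","lid","lid_far"):
  print(t,[(np.round(x["uv"],1).tolist(),round(x["confidence"],2)) for x in bot.mark_of("wrist",t)[:3]])
print("pred home near",wproj(T,B(-.07,0,.055)),"bar home",wproj(T,B(-.05,0,.08)),"start near",wproj(T,L(-.14,0,0)))
E
```

```text
TCP box mm [-68.2   0.3  77.7] rot [179.6   1.1 173.5] F [-1.2  0.7 -0.4] boxx in tool [-1.    -0.007  0.02 ] 13.7
TCP box mm [-63.1   0.2  76.7] rot [179.6   1.1 173.5] F [-26.9  -1.7   7.8] boxx in tool [-1.    -0.007  0.019] 13.7833
lid_near [([312.8, 233.8], 0.6)]
bar_top []
lid []
lid_far []
pred home near [318.3421 230.3573] bar home [318.3622 283.6948] start near [316.1216 203.7745]
```

```bash
python3 -m pendant '[[[-0.1,0,0,0,0,0,0]]]' >/dev/null; python3 bx.py
python3 -m pendant '[[[0.5,0,0,0,0,0,0],[0.2,0,-1.5,0,0,0,0],[0,0,-1.5,0,0,0,0],[-0.8,0,-0.2,0,0,0,0],[-0.8,0,0,0,0,0,0]]]'>/dev/null;  python3 bx.py
python3 - <<'E'
from h import *
T=wT();save("wrist","w10.png");save("side","d10.png");B,L=__import__("fit").model(np.load("fit.npy"))
for t in("lid_near","bar_top","lid","lid_far"):
  for c in("wrist","side"): print(t,c,[(np.round(x["uv"],1).tolist(),round(x["confidence"],2)) for x in bot.mark_of(c,t)[:3]])
print("pred home near",wproj(T,B(-.07,0,.057)),"bar home",wproj(T,B(-.048,0,.08)),proj("side",B(-.07,0,.057)),proj("side",B(-.048,0,.08)),proj("side",B(.07,0,.04)))
E
```

```text
TCP box mm [-63.5  -0.1  76.3] rot [179.6   0.9 173.4] F [-10.7   0.6   5.1] boxx in tool [-1.    -0.006  0.015] 14.1167
TCP box mm [-54.4  -0.2 108.7] rot [179.6   0.8 173.4] F [-0.3 -0.4 -0.8] boxx in tool [-1.    -0.006  0.014] 14.5333
lid_near wrist [([313.6, 202.3], 0.63)]
lid_near side [([328.7, 202.4], 0.75)]
bar_top wrist [([317.0, 247.8], 0.56)]
bar_top side [([331.3, 196.2], 0.67), ([370.6, 273.7], 0.32)]
lid wrist []
lid side [([344.6, 204.4], 0.76)]
lid_far wrist [([316.7, 341.2], 0.57)]
lid_far side [([365.2, 202.8], 0.68)]
pred home near [318.7786 199.8383] bar home [318.8292 244.7268] [323.6107 203.051 ] [330.2769 196.3   ] [363.7623 201.1953]
```

```bash
python3 -m pendant '[[[-0.3,0,1.2,0,0,0,0],[-0.1,0,1.0,0,0,0,0]]]' >/dev/null; python3 bx.py
for i in 1 2 3; do python3 -m pendant '[[[0,0,0.5,0,0,0,0]]]' >/dev/null; python3 bx.py; done
```

```text
TCP box mm [-50.4  -0.2  86.6] rot [179.6   0.9 173.4] F [ 0.2  0.5 -0.2] boxx in tool [-1.    -0.006  0.016] 15.2
TCP box mm [-50.6  -0.1  79.9] rot [179.6   0.8 173.4] F [-5.  -0.1  7.4] boxx in tool [-1.    -0.006  0.015] 15.2833
TCP box mm [-51.3  -0.1  74. ] rot [179.6   0.7 173.4] F [-2.4 -0.3  2. ] boxx in tool [-1.    -0.006  0.013] 15.3667
TCP box mm [-51.7  -0.   68. ] rot [179.6   0.7 173.4] F [-1.8  0.5  1.8] boxx in tool [-1.    -0.006  0.012] 15.45
```

```bash
for i in 1 2; do python3 -m pendant '[[[-0.05,0,0.4,0,0,0,0]]]' >/dev/null; python3 bx.py; done
```

```text
TCP box mm [-51.5  -0.1  65.5] rot [179.6   0.7 173.4] F [-24.9   6.9  62.4] boxx in tool [-1.    -0.005  0.012] 15.5333
TCP box mm [-51.5  -0.1  65.6] rot [179.7   0.8 173.4] F [-28.2   9.5  61.4] boxx in tool [-1.    -0.005  0.013] 15.6167
```

It bottomed out at 65.5 mm, against 66 mm for a shut lid. Retreating and checking.

```bash
python3 -m pendant '[[[0,0,-0.5,0,0,0,0],[0,0,-2,0,0,0,0],[0,0,-3.5,0,0,0,0],[1,0,-4,0,0,0,0],[2,0,-3.5,0,0,0,0]]]' >/dev/null
python3 -m pendant '[[[3,0,-2.5,0,0,0,0],[3,0,-1,0,0,0,0],[0,0,0,0,0,0,0],[0,0,0,0,0,0,0]]]'; python3 bx.py
python3 - <<'E'
from h import *
T=wT();a=save("wrist","w11.png");b=save("side","d11.png");save("scene","s11.png");B,L=__import__("fit").model(np.load("fit.npy"))
P=dict(lid_near=B(-.07,0,.04),lid_far=B(.07,0,.04),bar_top=B(-.05,0,.066),lip_edge=B(.058,0,.0515))
for t in P: print(t,{c:([(np.round(x["uv"],1).tolist(),round(x["confidence"],2)) for x in bot.mark_of(c,t)[:2]],(wproj(T,P[t]) if c=="wrist" else proj(c,P[t])).round(1)) for c in("wrist","side")})
print("catch/near alt 57mm:",wproj(T,B(-.07,0,.057)),"bar alt",wproj(T,B(-.048,0,.08)))
for c in("side","scene"): print(c,[(x["uv"],round(x["confidence"],2)) for x in bot.mark_of(c,"jar")],[x["extent"] for x in bot.masks_of(c,"jar")])
u=wproj(T,B(0,0,.05)).astype(int);print(u);y,x=max(u[1]-100,0),max(u[0]-100,0)
A=cv2.resize(a[y:y+200,x:x+200],(400,400),interpolation=cv2.INTER_CUBIC);A=cv2.resize(A,(400,400))
D=cv2.resize(b[165:245,300:380],(400,400),interpolation=cv2.INTER_CUBIC)
cv2.imwrite("pics/c11.png",np.hstack([A,D])[:,:,::-1])
E
```

```text
time: 16.37
ee_pos: [0.3991, -0.1733, 0.24]
tcp_rot: [179.6, 0.8, 173.4]
wrist_force: [0.7, -0.2, -0.1]
opening: -0.0002
TCP box mm [-147.6   -1.   240. ] rot [179.6   0.8 173.4] F [ 0.7 -0.2 -0.1] boxx in tool [-1.    -0.006  0.013] 16.3667
lid_near {'wrist': ([([315.8, 228.5], 0.9), ([43.7, 271.3], 0.32)], array([318.3, 229.9])), 'side': ([([323.0, 205.7], 0.62)], array([323.5, 207.3]))}
lid_far {'wrist': ([], array([317.7, 320.8])), 'side': ([([398.7, 261.2], 0.7), ([358.5, 205.2], 0.64)], array([363.8, 201.2]))}
bar_top {'wrist': ([([320.9, 254.3], 0.6)], array([318.3, 254.8])), 'side': ([([331.3, 199.9], 0.55)], array([329.6, 199.9]))}
lip_edge {'wrist': ([([317.9, 254.2], 0.61)], array([317.8, 319.7])), 'side': ([([357.8, 199.9], 0.89)], array([360.6, 198.9]))}
catch/near alt 57mm: [318.3473 236.1208] bar alt [318.3254 262.5172]
side [([267.8, 160.7], 0.55)] [[259.3, 135.5, 276.8, 163.0]]
scene [([272.9, 282.7], 0.57)] [[264.6, 256.3, 281.3, 287.4]]
[318 282]
```

View pics/c11.png

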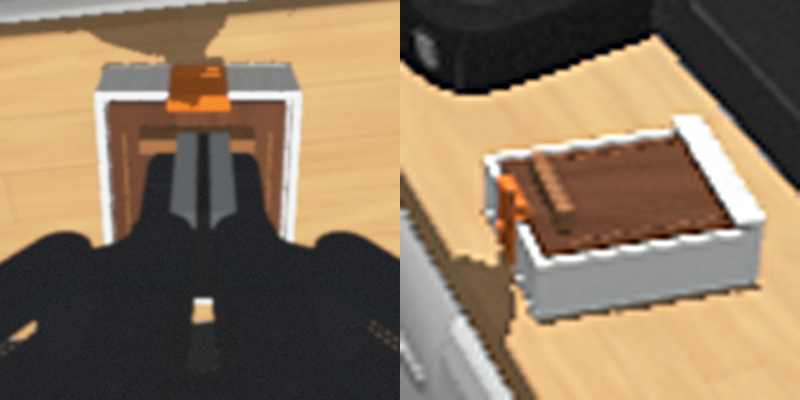

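The lid lies flat inside the walls, its far edge under the lip. The orange catch tooth reaches over its near edge, at (198,100) in the left crop and (512,210) in the right. The bar and near edge match the shut pose to within 3 px. Handing in.

```bash
python3 -c "
from workcell import bot
print(bot.job_done())"
```

```text
the job is handed in; nothing more can be done
None
```

The jar stands on the cork mat and the lid is shut under the catch; I handed the job in at about 16.5 s of the 64 s allowed. The hand-in reports no verdict, so this rests on my own checks.

**What I did**
- **Jar:** I took it off the sloping lid, turned it upright and set it on the lone cork mat.
- **Lid:** I pushed it by its bar with shut fingers until the force rose to 27 N at the far wall. I then pressed the bar down until it bottomed at 65.5 mm, against about 66 mm for a shut lid, and moved the arm clear.

**What the last checks showed**
- **Jar:** It looks upright and well inside the mat, about 5 mm off centre, and its position was the same in the final pictures.
- **Lid:** It lies flat with its far edge under the lip. The catch tooth shows over the near edge. The detected near edge and bar agree with the shut pose to within 3 pixels.
- **Robot:** It was touching nothing (wrist force about 0).

**What disagreed or was not checked**
- **Network detections:** In the last pictures some were wrong or missing. The wrist view put the lip edge on the bar and did not find the lid's far edge. The side view's best guess for that edge was well off, and its second was about 6 pixels out. I relied on the picture and the end-stop force for the far edge.
- **Jar tilt while held:** The wrist and side views differed by up to 0.1 rad, which I put down mostly to calibration.
- **Pressing force:** The wrist force reached about 68 N in total when the lid bottomed out, under the 120 N limit but well above the 4 to 10 N the catch needs.
- **Tin, glass and dropper:** I kept the arm well away from them but did not measure their positions again at the end.

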